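# Wipe the cap shards off the sorting plate

## Task

Take the yellow scraper block by its grip and wipe all five orange cap shards off the steel plate into the blue catch tray at its end; the shards are sharp, so touch them only with the scraper, never with the gripper. Then stand the scraper upright, fully on the black pad it came from and let go, and leave the other things on the bench where they are.

Things in the scene. Friction and masses are not known exactly. Their poses are not given: they have to be found in the camera images.
- plate: fixed steel sorting plate 180 x 200 mm on a grey pedestal; flat top 45 mm above the origin (centre of the underside, on the worktop). Its y runs along the 200 mm length, -100 to +100 mm; both y ends are open. Lips 5 mm wide, 6 mm high along the other two edges (x = +-85 to +-90 mm)
- tray: fixed blue open catch tray, 190 (x) x 140 (y) x 28 mm high, walls 3 mm; origin: centre of its underside, axes parallel to the plate's. Its centre is 160 mm from the plate's along the plate's y, at either end (it changes), so 10 mm of it lies under the plate's end: what is pushed off that end falls in
- pad: fixed flat black rubber parking pad, 180 (x) x 140 (y) x 12 mm with a thin white border line, at the other end of the plate from the tray; origin: centre of its underside, axes parallel to the plate's
- scraper: loose yellow scraper block with black foot, 0.2 kg, standing on the pad; origin: centre of its underside, z up. Blade: 130 mm along its x, 36 along y, 0 to 23 mm high. Grip rib on top: 64 mm along x, 24 thick along y, 23 to 71 mm high; grip it across y. Same after half a turn. Turned up to 0.3 rad from the plate's axes
- chip0: a shard of broken orange tube cap, a bent chip about 17 x 8 mm and 8 mm high, 12 g, lying on the plate top; origin at the centre of its underside. All start within 45 mm of the plate's centre along its x and its y
- chip1: a shard of broken orange tube cap, a bent chip about 17 x 8 mm and 8 mm high, 12 g, lying on the plate top; origin at the centre of its underside. All start within 45 mm of the plate's centre along its x and its y
- chip2: a shard of broken orange tube cap, a bent chip about 17 x 8 mm and 8 mm high, 12 g, lying on the plate top; origin at the centre of its underside. All start within 45 mm of the plate's centre along its x and its y
- chip3: a shard of broken orange tube cap, a bent chip about 17 x 8 mm and 8 mm high, 12 g, lying on the plate top; origin at the centre of its underside. All start within 45 mm of the plate's centre along its x and its y
- chip4: a shard of broken orange tube cap, a bent chip about 17 x 8 mm and 8 mm high, 12 g, lying on the plate top; origin at the centre of its underside. All start within 45 mm of the plate's centre along its x and its y
- timer: bystander: grey-white lab timer 68 x 68 x 19 mm on the worktop at the left; origin at the centre of its underside
- masking_tape: bystander: roll of beige masking tape, 100 mm across, 25 mm high, on the worktop at the right; origin at the centre of its underside
- petri_dish: bystander: closed clear dish, 90 mm across, 14 mm high, on the worktop behind the plate; origin at the centre of its underside

How it is judged:
On the way, in this order (a step that is already met when the one before it is completed fails the run):
1. the scraper, held in the fingers, is over the plate with its foot down near the plate top (x of scraper in the frame of plate between -0.11 and 0.11 m and y of scraper in the frame of plate between -0.13 and 0.13 m and z of scraper in the frame of plate below 0.056 m and contact force between the fingers and scraper above 0.5 N), for 0.1 s.
2. all five shards lie in the blue tray (x of chip0 in the frame of tray between -0.095 and 0.095 m and y of chip0 in the frame of tray between -0.07 and 0.07 m and z of each of chip0, chip1, chip2, chip3, chip4 in the frame of tray below 0.028 m and x of chip1 in the frame of tray between -0.095 and 0.095 m and y of chip1 in the frame of tray between -0.07 and 0.07 m and x of chip2 in the frame of tray between -0.095 and 0.095 m and y of chip2 in the frame of tray between -0.07 and 0.07 m and x of chip3 in the frame of tray between -0.095 and 0.095 m and y of chip3 in the frame of tray between -0.07 and 0.07 m and x of chip4 in the frame of tray between -0.095 and 0.095 m and y of chip4 in the frame of tray between -0.07 and 0.07 m), for 0.2 s.
At the end, for the whole second after the job is handed in: All five shards lie at rest in the blue tray, inside its outline and below its rim (28 mm); the scraper stands released and still on its foot on the black pad (tilt under 0.12 rad, its centre within 75 mm of the pad's centre along the pad's x and 60 mm along y, any turn) (all of step 2 and x of scraper in the frame of pad between -0.075 and 0.075 m and y of scraper in the frame of pad between -0.06 and 0.06 m and z of scraper in the frame of pad between 0.006 and 0.018 m and angle between scraper's own z axis and vertical below 0.12 rad and linear speed of scraper below 0.02 m/s and linear speed of each of chip0, chip1, chip2, chip3, chip4 below 0.03 m/s); the robot touches nothing.
It fails at once if the gripper or the arm touches a shard (contact force between any of the fingers, the arm and chip0 above 0.3 N or contact force between any of the fingers, the arm and chip1 above 0.3 N or contact force between any of the fingers, the arm and chip2 above 0.3 N or contact force between any of the fingers, the arm and chip3 above 0.3 N or contact force between any of the fingers, the arm and chip4 above 0.3 N).
It fails at once if a shard falls beside the plate and tray, to the worktop or the floor ((height (world z) of chip0 below 0.03 m and not (x of chip0 in the frame of tray between -0.1 and 0.1 m and y of chip0 in the frame of tray between -0.075 and 0.075 m)) or (height (world z) of chip1 below 0.03 m and not (x of chip1 in the frame of tray between -0.1 and 0.1 m and y of chip1 in the frame of tray between -0.075 and 0.075 m)) or (height (world z) of chip2 below 0.03 m and not (x of chip2 in the frame of tray between -0.1 and 0.1 m and y of chip2 in the frame of tray between -0.075 and 0.075 m)) or (height (world z) of chip3 below 0.03 m and not (x of chip3 in the frame of tray between -0.1 and 0.1 m and y of chip3 in the frame of tray between -0.075 and 0.075 m)) or (height (world z) of chip4 below 0.03 m and not (x of chip4 in the frame of tray between -0.1 and 0.1 m and y of chip4 in the frame of tray between -0.075 and 0.075 m))).
It fails at once if the timer, the tape roll or the dish is moved more than 30 mm (distance of any of timer, masking_tape, petri_dish from where it was at the start of the episode above 0.03 m).
It also fails if it takes over 42 s, if anything falls off the work surface, if the arm or the gripper's body presses on something with over 40 N, if the wrist force passes 120 N, or if a joint passes its speed limit or range.

## Robot

A 6-joint arm with a two-finger parallel gripper is mounted at the origin on a cart in front of the work surface, level with it; the furniture and walls round the work are solid. World frame = base frame: x ahead of the robot, y to its left, z up, the work surface at z = 0. Lengths are in m, angles in rad, forces in N, time in s.
With the tool pointing down it reaches from about 0.275 to 0.775 m from the base axis. Payload 14.6 kg.
Tool frame: the origin (TCP) lies on the centre line of the jaws, within the pads' length; the fingertips stand 14 mm ahead of it and the grasp point (between the pads) lies 5 mm behind it; z points along the fingers, y is the line along which they close (so a half turn about z gives the same grasp; the last joint's range is limited). The gripper opens to 85 mm and grips with 20 to 120 N. Pads are 22 mm wide; open, the fingers measure 114 mm over their backs; the gripper's body (76 mm by 85 mm) begins 54 mm behind the grasp point. The pads swing forward as they close: fully open they stand 13 mm farther back than shut.
Start: joints at [-1.384, 0.263, -0.048, 1.259, 0, 1.415], TCP at [0.176, -0.495, 0.245] pointing down, gripper open.
Joint ranges: [-2.65, 2.65], [-0.89, 1.7], [-1.18, 1.37], [-2.13, 2.11], [-1.35, 1.29], [-3.14, 3.14]. Speed limits (rad/s): [1.89, 1.89, 2.57, 2.79, 3.14, 3.14].

## Interface

Orientations are given as a rotation vector (axis times angle).
In Python, from station import ctrl gives the robot as it stands.
- The arm moves only by the tool apply_moves, never from a script. Its argument "commands" is a list of rows, each a list of 4 numbers: the shift along the tool's x, y, z in cm, then the turn about the tool's z in rad. A call has 1 to 10 rows; each row is the pose to reach, as a shift and turn from the pose commanded when the call began, along the tool's axes at that moment; what a row does not reach only later rows make up. A row lasts 1/12 s, in which the tool goes at most 41.7 mm and 7.16 degrees, less where a joint would pass 70% of its speed; a pose out of reach is approached as far as the arm can. A call with a gripper value outside its range is refused whole. "fingers" is the opening, from -1 (shut) to 1 (fully open), set as the call begins (left out, the last holds). The fingers move at their own pace and stop on an object; "grip_force" is the grip in N (left out, the last holds). Time passes only in rows, so rows that repeat a pose let the fingers close. It gives the time, the measured TCP pose, the force, the opening and the grip force at its end, in the units of the state.
- ctrl.get_obs(): the state, without advancing time (a new reading comes with each control period).
- ctrl.snapshot(name): name is "side" or "top"; returns a dict with "color" (400x640x3 uint8, red, green, blue), "fx", "fy", "cx", "cy" (pixels), "extrinsics" (4x4, takes a point from world to camera coordinates). Camera axes: x right, y down, z forward; pixel columns grow to the right and rows downward; lengths in m; the calibration is good to about 2 mm. A picture is of the moment at which its call begins. There is no depth.
- ctrl.close_job(): hands the job in; it is judged then, once.
The state is a dict: "clock": time; "joints": joint angles; "qvel": joint speeds; "effort": joint torques, N m; "tcp_pos": TCP position; "orientation": TCP orientation; "force": force on the tool from outside, world axes, zero at the start; "moment": the same for the moment, N m; "gripper_width": finger opening in m; "gripper_force": force on a finger pad.
Only numpy, scipy, OpenCV 4.12 (cv2) and the standard library are available. Lean on these libraries where they do the work, as an engineer would, in place of code of your own. Each camera call takes 0.05 s, during which the arm holds its last target. There are 200 camera calls.

## Working session

There is one attempt and no reset: what is moved stays moved. The work goes in short steps, Python scripts to look and compute and a tool call to move; the robot and the scene stay as the last step left them, time stands still between calls to the robot, and variables do not carry over. Pictures are saved under pics/ and viewed, at most 10 in all, crops included, and the job is handed in when it is done.

Besides the shell and the picture viewer there is one more tool, called after ">>>" as name(argument=value, ...), one argument or row to a line, values as JSON. apply_moves: Moves the arm, as the interface text tells. Its arguments: {"type":"object","properties":{"commands":{"type":"array"},"fingers":{"type":"number"},"grip_force":{"type":"number"}},"required":["commands"]}

```bash
ls; mkdir -p pics; cat > h.py <<'E'
import numpy as np, cv2
from scipy.spatial.transform import Rotation as R
from station import ctrl
def snap(name, f):
    s=ctrl.snapshot(name); cv2.imwrite('pics/'+f,s['color'][:,:,::-1]); np.savez('pics/'+f+'.npz',**s); return s
def world(s,u,v,z):
    E=np.array(s['extrinsics']); Rm,t=E[:3,:3],E[:3,3]
    d=Rm.T@np.array([(u-s['cx'])/s['fx'],(v-s['cy'])/s['fy'],1]); c=-Rm.T@t
    return c+d*(z-c[2])/d[2]
def pix(s,p):
    E=np.array(s['extrinsics']); q=E[:3,:3]@p+E[:3,3]
    return s['fx']*q[0]/q[2]+s['cx'],s['fy']*q[1]/q[2]+s['cy']
E
python3 - <<'E'
from h import *
s=snap('top','t0.png'); snap('side','s0.png')
print(s['extrinsics'],s['fx'],s['cx'],s['cy']); o=ctrl.get_obs(); print(o['tcp_pos'],R.from_rotvec(o['orientation']).as_matrix().round(3),o['clock'])
E
```

```text
pics
[[-0.00837527 -0.99995981  0.00319831 -0.01316685]
 [-0.99470775  0.00800366 -0.10243257  0.57678814]
 [ 0.10240286 -0.00403929 -0.99473481  1.36339477]
 [ 0.          0.          0.          1.        ]] 467.98890136770433 313.4616460797837 197.56881991472096
[ 0.17594056 -0.49440244  0.24489392] [[ 0.942  0.335 -0.   ]
 [ 0.335 -0.942  0.001]
 [ 0.    -0.001 -1.   ]] 0.1
```

View pics/t0.png

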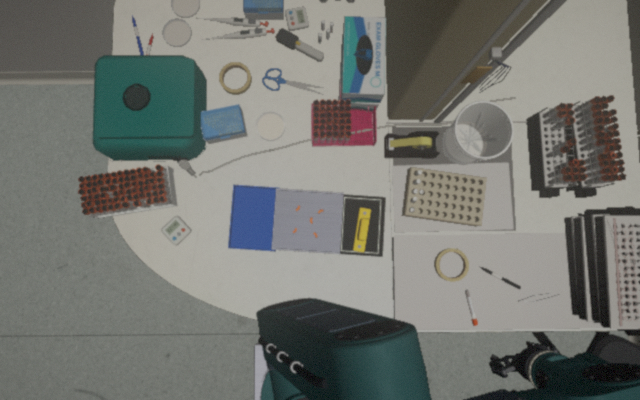

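View pics/s0.png

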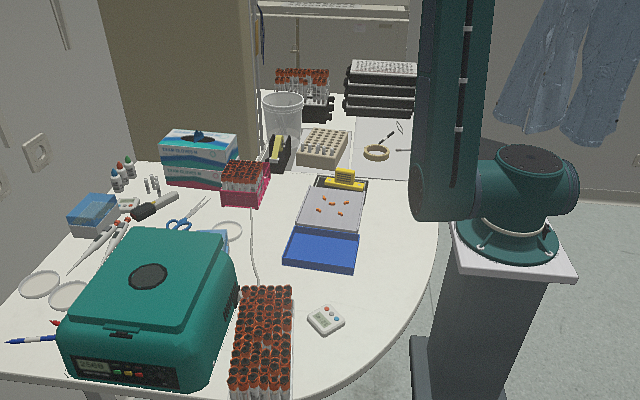

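The top view shows the tray at (252,217), plate at (308,220), pad at (363,226) with the yellow scraper at (362,229), tape at (452,264), timer at (176,231), and dish at (270,125). In the side view the path between them is clear.

```bash
python3 - <<'E'
from h import *
im=cv2.imread('pics/t0.png'); s=np.load('pics/t0.png.npz')
c=im[175:265,220:396]; cv2.imwrite('pics/c0.png',cv2.resize(c,None,fx=4.5,fy=4.5,interpolation=cv2.INTER_CUBIC))
hsv=cv2.cvtColor(im,cv2.COLOR_BGR2HSV).astype(int); H,S,V=hsv[...,0],hsv[...,1],hsv[...,2]
roi=np.zeros(H.shape,bool); roi[175:265,220:396]=1
for n,m,z in [('blue',(H>105)&(H<130)&(S>120),.028),('orange',(H<20)&(S>60)&(V>100),.049),('yellow',(H>20)&(H<35)&(S>120)&(V>80),.0)]:
    m=(m&roi).astype(np.uint8); k,l,st,ce=cv2.connectedComponentsWithStats(m)
    for i in range(1,k):
        if st[i,4]<5: continue
        r=cv2.minAreaRect(np.argwhere(l==i)[:,::-1].astype(np.float32))
        print(n,st[i],ce[i].round(1),world(s,*ce[i],z).round(4),[world(s,*b,z)[:2].round(4).tolist() for b in cv2.boxPoints(r)] if n!='orange' else '')
E
```

```text
blue [ 230  187   45   63 2437] [252.4 217.9] [0.5178 0.1636 0.028 ] [[0.4337, 0.231], [0.6153, 0.2193], [0.6052, 0.0978], [0.4239, 0.1111]]
orange [296 206   4   5  14] [297.5 208. ] [0.5443 0.0292 0.049 ] 
orange [318 209   5   4  14] [320.1 210.6] [ 0.536  -0.0371  0.049 ] 
orange [310 217   3   7  15] [310.9 220.1] [ 0.5087 -0.0097  0.049 ] 
orange [293 228   4   5  12] [294.7 230.1] [0.4799 0.0377 0.049 ] 
orange [313 232   5   6  13] [315.1 234.5] [ 0.4667 -0.0216  0.049 ] 
yellow [353 207  18  45 504] [361.7 229.2] [ 0.4825 -0.1629  0.    ] [[0.42, -0.133], [0.5513, -0.1555], [0.5453, -0.1926], [0.4141, -0.1697]]
```

View pics/c0.png

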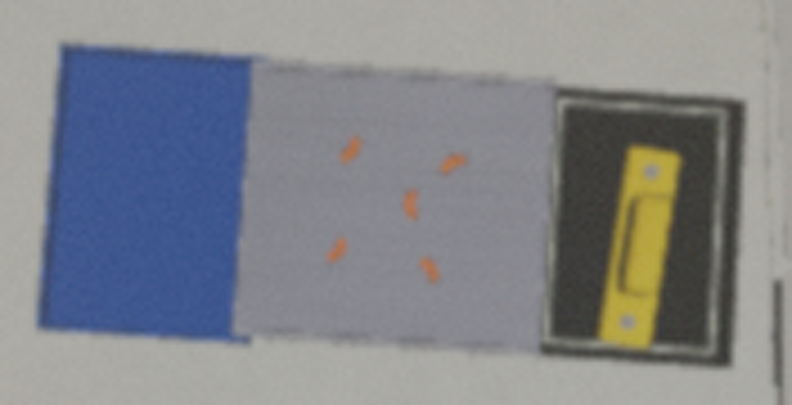

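```bash
python3 - <<'E'
from h import *
s=np.load('pics/t0.png.npz')
w=lambda u,v,z: world(s,220+(u+.5)/4.5-.5,175+(v+.5)/4.5-.5,z)[:2]
P=[w(252,58,.05),w(556,80,.05),w(542,352,.05),w(236,334,.05)]
print('plate',np.round(P,4),np.mean(P,0))
print([np.linalg.norm(P[i]-P[i-1]).round(4) for i in range(4)])
T=[w(62,44,.028),w(40,327,.028)];D=[w(745,98,.012),w(728,365,.012)]
print('tray far end',T,np.mean(T,0),'pad far end',D,np.mean(D,0), np.linalg.norm(T[0]-T[1]),np.linalg.norm(D[0]-D[1]))
ax=np.mean(T,0)-np.mean(D,0); print(np.linalg.norm(ax),'angle of y axis from world y',np.arctan2(-ax[0],ax[1])); u=ax/np.linalg.norm(ax)
print('plate centre from tray',np.mean(T,0)-.23*u)
B=[w(630,146,.035),w(682,154,.035),w(652,348,.035),w(598,340,.035)]
print('scr',np.round(B,4),np.mean(B,0)); b=[w(652,172,.035),w(627,322,.035)]; print(b,np.mean(b,0)); 
d=b[0]-b[1]; print('x-axis ang',np.arctan2(d[1],d[0])); d=B[0]+B[1]-B[2]-B[3]; print(np.arctan2(d[1],d[0]),np.linalg.norm(d)/2)
y=w(648,245,.083);print('ribtop',y)
E
```

```text
plate [[ 0.6052  0.0932]
 [ 0.5892 -0.1052]
 [ 0.4129 -0.0935]
 [ 0.4261  0.1035]] [ 0.50835246 -0.00052259]
[np.float64(0.1794), np.float64(0.199), np.float64(0.1766), np.float64(0.1975)]
tray far end [array([0.61833163, 0.22094489]), array([0.43162073, 0.23363274])] [0.52497618 0.22728882] pad far end [array([ 0.58031434, -0.23431809]), array([ 0.4027691 , -0.21878562])] [ 0.49154172 -0.22655186] 0.18714150807630223 0.17822337242194855
0.45507056875446306 angle of y axis from world y -0.07353720185285059
plate centre from tray [ 0.50807786 -0.00208957]
scr [[ 0.5468 -0.1542]
 [ 0.5412 -0.1883]
 [ 0.4147 -0.1661]
 [ 0.4202 -0.131 ]] [ 0.48071538 -0.15993792]
[array([ 0.5295323 , -0.16837798]), array([ 0.43166744, -0.15015295])] [ 0.48059987 -0.15926546]
x-axis ang -0.18411746268089663
-0.17748108116170885 0.128600522164132
ribtop [ 0.48002374 -0.15951801]
```

>>> apply_moves(
  commands=[
    [1,-0.5,0.2,0.02],
    [3,-1.6,0.8,0.05],
    [6,-3.2,1.5,0.1],
    [9,-4.8,2.2,0.15],
    [12,-6.4,3,0.2],
    [15,-8,3.7,0.25],
    [18,-9.6,4.5,0.3],
    [21,-11.2,5.2,0.35],
    [24,-12.8,6,0.4],
    [26,-14,6.5,0.4],
  ],
  fingers=0.2,
)

```text
clock: 0.93
tcp_pos: [0.3751, -0.2733, 0.1795]
orientation: [-3.139, 0.095, 0.001]
force: [-0.2, -0.3, 0.3]
gripper_width: 0.0515
gripper_force: 0.0
```

```bash
cat >> h.py <<'E'
def to(x,y,z,a):
    o=ctrl.get_obs(); M=R.from_rotvec(o['orientation']).as_matrix()
    d=M.T@(np.array([x,y,z])-o['tcp_pos']); yaw=np.arctan2(M[1,0],M[0,0])
    print('t',round(o['clock'],2),'tcp',np.round(o['tcp_pos'],4),'yaw',yaw.round(3),'tilt',M[2,2].round(4),'q',np.round(o['joints'],2),'w',round(o['gripper_width'],4),'f',np.round(o['force'],1),o['gripper_force'])
    print('shift cm',(d*100).round(2),'turn',((yaw-a+np.pi/2)%np.pi-np.pi/2).round(3))
E
python3 -c "
from h import *
to(.4805,-.1595,.14,-.18)"
```

```text
t 0.93 tcp [ 0.3751 -0.2733  0.1795] yaw -0.06 tilt -1.0 q [-0.81  0.19 -0.33  1.05  0.    2.4 ] w 0.0515 f [-0.2 -0.3  0.3] 0.0
shift cm [  9.83 -11.99   3.96] turn 0.12
```

>>> apply_moves(
  commands=[
    [1,-1.2,0.4,-0.12],
    [2,-2.4,0.8,-0.24],
    [3,-3.6,1.2,-0.36],
    [4,-4.8,1.6,-0.48],
    [5,-6,2,-0.6],
    [6,-7.2,2.4,-0.72],
    [7,-8.4,2.8,-0.84],
    [8,-9.6,3.2,-0.96],
    [9,-10.8,3.6,-1.08],
    [9.8,-12,4,-1.2],
  ],
)

```text
clock: 1.77
tcp_pos: [0.4793, -0.1608, 0.1398]
orientation: [-2.638, -1.705, 0.0]
force: [0.2, -0.2, -0.9]
gripper_width: 0.0511
gripper_force: 0.0
```

>>> apply_moves(
  commands=[
    [0,0,0,-0.12],
    [0,0,0,-0.24],
    [0,0,0,-0.36],
    [0,0,0,-0.48],
    [0,0,0,-0.6],
    [0,0,0,-0.72],
    [0,0,0,-0.84],
    [0,0,0,-0.96],
    [0,0,0,-1.08],
    [0,0,0,-1.2],
  ],
)

```text
clock: 2.6
tcp_pos: [0.4786, -0.1614, 0.14]
orientation: [-1.214, -2.897, -0.0]
force: [0.1, -0.2, 0.4]
gripper_width: 0.0513
gripper_force: 0.0
```

>>> apply_moves(
  commands=[
    [0,0,0,-0.12],
    [0,0,0,-0.24],
    [0,0,0,-0.36],
    [0,0,0,-0.48],
    [0,0,0,-0.6],
    [0,0,0,-0.62],
    [0,0,0,-0.62],
  ],
)

```text
clock: 3.18
tcp_pos: [0.4787, -0.1614, 0.1401]
orientation: [-0.285, -3.128, -0.0]
force: [0.1, -0.6, 0.4]
gripper_width: 0.0509
gripper_force: 0.0
```

```bash
python3 - <<'E'
from h import *
to(.4805,-.1595,.059,-.18)
s=snap('side','s1.png')
print(pix(s,np.array([.4805,-.1595,.083])))
cv2.imwrite('pics/c1.png',cv2.resize(s['color'][120:220,280:410,::-1],None,fx=5,fy=5,interpolation=cv2.INTER_CUBIC))
E
```

```text
t 3.18 tcp [ 0.4787 -0.1614  0.1401] yaw 2.96 tilt -1.0 q [-0.49  0.29 -0.31  0.97  0.   -0.31] w 0.0509 f [ 0.1 -0.6  0.4] 0.0
shift cm [-0.15  0.22  8.11] turn -0.002
(np.float64(344.8749501514572), np.float64(169.33011069236198))
```

View pics/c1.png

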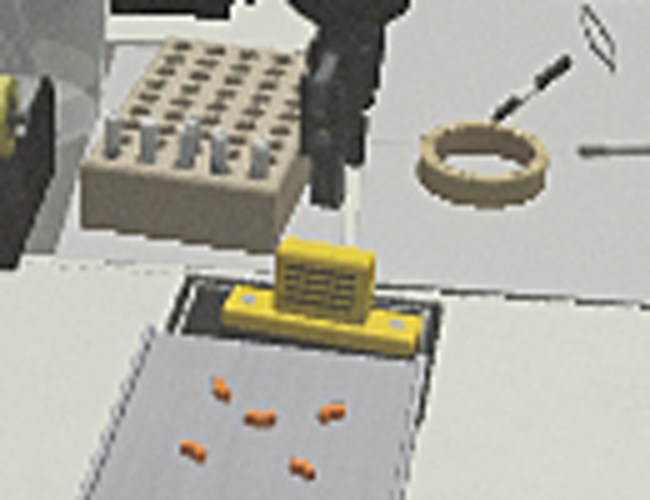

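The crop shows the fingers directly above the rib. Its top centre is at crop (326,247) against (324,247) predicted, so I'll descend and grip.

>>> apply_moves(
  commands=[
    [-0.1,0.1,2,0],
    [-0.15,0.2,4,0],
    [-0.15,0.2,6,0],
    [-0.15,0.2,7.5,0],
    [-0.15,0.2,8,0],
    [-0.15,0.2,8.1,0],
    [-0.15,0.2,8.1,0],
  ],
)

```text
clock: 3.82
tcp_pos: [0.4808, -0.1599, 0.0596]
orientation: [-0.284, -3.129, 0.0]
force: [-0.7, 0.3, -0.3]
gripper_width: 0.0513
gripper_force: 0.0
```

>>> apply_moves(
  commands=[
    [0,0,0,0],
    [0,0,0,0],
    [0,0,0,0],
    [0,0,0,0],
    [0,0,0,0],
    [0,0,0,0],
    [0,0,0,0],
  ],
  fingers=-1,
  grip_force=60,
)

```text
clock: 4.4
tcp_pos: [0.4812, -0.16, 0.0602]
orientation: [0.282, 3.127, -0.001]
force: [-0.8, 0.8, 5.8]
gripper_width: 0.0232
gripper_force: 59.3
```

>>> apply_moves(
  commands=[
    [0,0,-1,0],
    [0,0,-2.5,0],
    [0,0,-4.5,0],
    [0,0,-6,0],
    [0,0,-6.5,0],
    [0,0,-6.5,0],
  ],
)

```text
clock: 4.9
tcp_pos: [0.4813, -0.1601, 0.1254]
orientation: [0.282, 3.127, -0.001]
force: [0.6, -0.1, -2.2]
gripper_width: 0.0233
gripper_force: 58.9
```

```bash
python3 - <<'E'
from h import *
c=np.array([.508,-.001]);u=np.array([.0735,.9973]);x=np.array([.9973,-.0735])
for yy in (-.09,.12,-.157): print(yy,c+u*yy-.003*x)
p=c-.09*u-.003*x
to(p[0],p[1],.12,-.0735)
snap('top','t1.png')
E
```

```text
-0.09 [ 0.4983931 -0.0905365]
0.12 [0.5138281 0.1188965]
-0.157 [ 0.4934686 -0.1573556]
t 4.9 tcp [ 0.4813 -0.1601  0.1254] yaw 2.962 tilt -1.0 q [-0.48  0.3  -0.34  0.93 -0.   -0.3 ] w 0.0233 f [ 0.6 -0.1 -2.2] 58.928056955337524
shift cm [-0.44  7.15  0.54] turn -0.106
```

>>> apply_moves(
  commands=[
    [-0.1,1.5,0,-0.03],
    [-0.2,3.2,0,-0.06],
    [-0.3,5,0,-0.09],
    [-0.4,6.5,0.5,-0.106],
    [-0.45,7.1,1,-0.106],
    [-0.45,7.15,1.8,-0.106],
    [-0.45,7.15,2.5,-0.106],
    [-0.45,7.15,2.9,-0.106],
    [-0.45,7.15,3.0,-0.106],
    [-0.45,7.15,3.0,-0.106],
  ],
)

```text
clock: 5.78
tcp_pos: [0.4976, -0.0908, 0.0939]
orientation: [-0.117, -3.139, -0.0]
force: [-0.6, -0.4, -2.1]
gripper_width: 0.0235
gripper_force: 59.4
```

```bash
python3 - <<'E'
from h import *
to(.5138,.1189,.0947,-.0735)
s=snap('side','s2.png')
print(pix(s,np.array([.4984,-.0905,.045])))
cv2.imwrite('pics/c2.png',cv2.resize(s['color'][150:270,280:410,::-1],None,fx=5,fy=5,interpolation=cv2.INTER_CUBIC))
E
```

```text
t 5.78 tcp [ 0.4976 -0.0908  0.0939] yaw 3.067 tilt -1.0 q [-0.34  0.33 -0.39  0.85 -0.   -0.27] w 0.0235 f [-0.6 -0.4 -2.1] 59.40092146396637
shift cm [-0.05 21.03 -0.08] turn -0.001
(np.float64(337.2056193389131), np.float64(190.32291506076683))
```

View pics/c2.png

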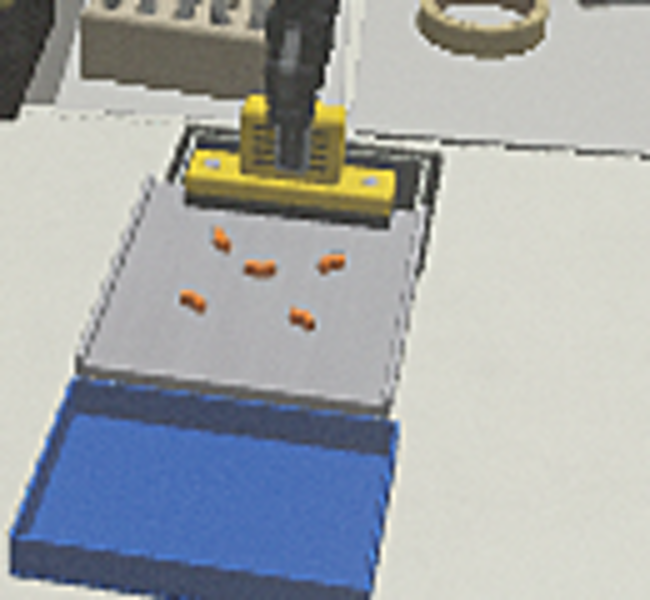

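The scraper is level at the pad end of the plate (crop 290,190). All five shards lie ahead of the blade and within its width, so I'll wipe slowly.

>>> apply_moves(
  commands=[
    [0,0.4,0,0],
    [0,1.1,0,0],
    [0,1.9,0,0],
    [0,2.7,0,0],
    [0,3.5,0,0],
    [0,4.3,0,0],
    [0,5.1,0,0],
    [0,5.9,0,0],
    [0,6.7,0,0],
    [0,7.5,0,0],
  ],
)

```text
clock: 6.67
tcp_pos: [0.5034, -0.0146, 0.0943]
orientation: [0.116, 3.139, 0.0]
force: [-0.7, -0.8, -2.0]
gripper_width: 0.0231
gripper_force: 59.2
```

>>> apply_moves(
  commands=[
    [0,0.8,0,0],
    [0,1.6,0,0],
    [0,2.4,0,0],
    [0,3.2,0,0],
    [0,4,0,0],
    [0,4.8,0,0],
    [0,5.5,0,0],
    [0,6,0,0],
    [0,6.5,0,0],
    [0,6.8,0,0],
  ],
)

```text
clock: 7.5
tcp_pos: [0.5084, 0.0529, 0.0943]
orientation: [0.116, 3.139, 0.0]
force: [1.1, -0.2, -3.3]
gripper_width: 0.0233
gripper_force: 59.2
```

```bash
python3 - <<'E'
from h import *
to(.5138,.1189,.0947,-.0735)
s=snap('side','s3.png')
cv2.imwrite('pics/c3.png',cv2.resize(s['color'][150:280,270:410,::-1],None,fx=4.5,fy=4.5,interpolation=cv2.INTER_CUBIC))
E
```

```text
t 7.5 tcp [0.5084 0.0529 0.0943] yaw 3.068 tilt -1.0 q [-0.06  0.34 -0.38  0.86  0.    0.02] w 0.0233 f [ 1.1 -0.2 -3.3] 59.2309033870697
shift cm [-0.05  6.62 -0.04] turn -0.0
```

View pics/c3.png

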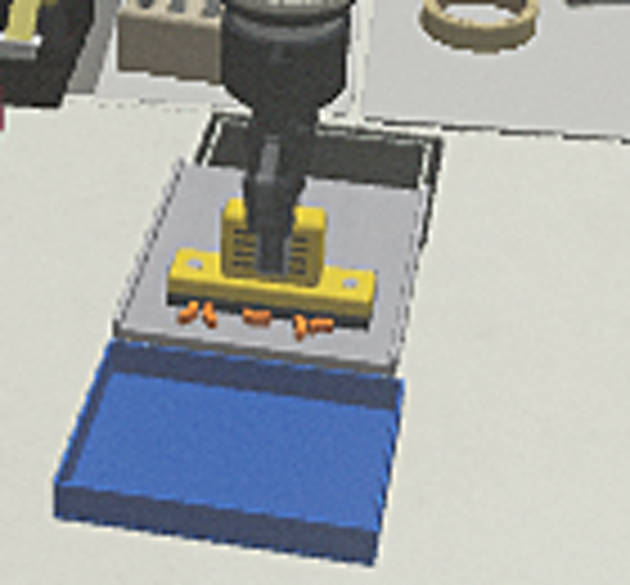

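All five shards are ahead of the blade (crop 180–330, 318), inside its ends. I'll push on over the edge.

>>> apply_moves(
  commands=[
    [0,0.4,0,0],
    [0,1,0,0],
    [0,1.7,0,0],
    [0,2.4,0,0],
    [0,3.1,0,0],
    [0,3.8,0,0],
    [0,4.5,0,0],
    [0,5.2,0,0],
    [0,5.9,0,0],
    [0,6.4,0,0],
  ],
)

```text
clock: 8.38
tcp_pos: [0.5132, 0.1171, 0.0943]
orientation: [0.115, 3.139, 0.0]
force: [0.1, -0.0, -1.7]
gripper_width: 0.0234
gripper_force: 59.3
```

>>> apply_moves(
  commands=[
    [0,0,0,0],
    [0,0,0,0],
    [0,0,0,0],
    [0,0,0,0],
  ],
)

```text
clock: 8.72
tcp_pos: [0.5131, 0.1159, 0.0943]
orientation: [-0.116, -3.139, 0.0]
force: [0.7, 0.3, -2.1]
gripper_width: 0.0232
gripper_force: 59.2
```

```bash
python3 - <<'E'
from h import *
to(.4934,-.1574,.16,-.0735)
s=snap('side','s4.png')
cv2.imwrite('pics/c4.png',cv2.resize(s['color'][150:280,270:410,::-1],None,fx=4.5,fy=4.5,interpolation=cv2.INTER_CUBIC))
E
```

```text
t 8.72 tcp [0.5131 0.1159 0.0943] yaw 3.067 tilt -1.0 q [ 0.07  0.36 -0.34  0.87 -0.    0.14] w 0.0232 f [ 0.7  0.3 -2.1] 59.21888887882233
shift cm [ -0.06 -27.4   -6.57] turn -0.001
```

View pics/c4.png

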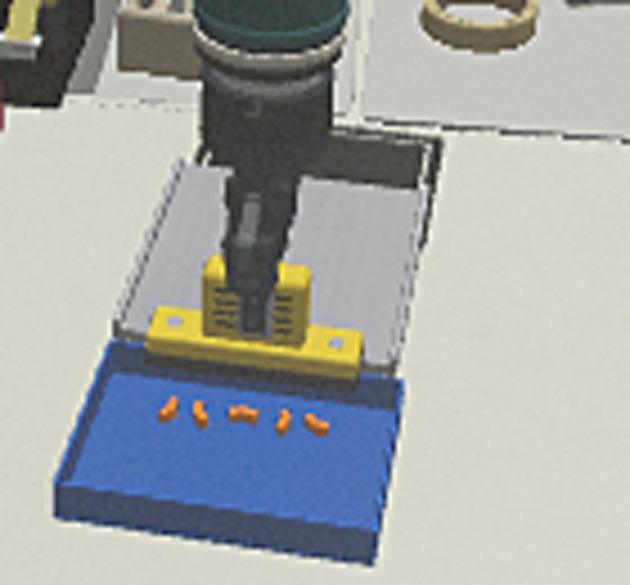

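All five shards are in the tray (crop 168–316, 412). Next I'll lift and carry the scraper back to the pad.

>>> apply_moves(
  commands=[
    [0,0,-1.5,0],
    [0,0,-3.5,0],
    [0,-0.5,-5,0],
    [0,-2,-6,0],
    [0,-4.5,-6.5,0],
    [0,-7.5,-6.5,0],
    [0,-10.5,-6.5,0],
    [0,-13.5,-6.5,0],
    [0,-16.5,-6.5,0],
    [0,-19.5,-6.5,0],
  ],
)

```text
clock: 9.6
tcp_pos: [0.4983, -0.0799, 0.1594]
orientation: [0.116, 3.139, -0.0]
force: [0.8, -0.5, -2.4]
gripper_width: 0.0235
gripper_force: 59.3
```

>>> apply_moves(
  commands=[
    [0,-2.5,0,0],
    [0,-5,0,0],
    [0,-6.8,0,0],
    [0,-7.6,0,0],
    [0,-7.9,0,0],
    [0,-7.9,0,0],
    [0,-7.9,0,0],
  ],
)

```text
clock: 10.18
tcp_pos: [0.4929, -0.1563, 0.1593]
orientation: [-0.115, -3.139, -0.001]
force: [0.1, -0.0, -3.1]
gripper_width: 0.0234
gripper_force: 59.3
```

```bash
python3 -c "
from h import *
to(.4940,-.1585,.061,-.0735)"
```

```text
t 10.18 tcp [ 0.4929 -0.1563  0.1593] yaw 3.068 tilt -1.0 q [-0.46  0.29 -0.25  1.03  0.   -0.39] w 0.0234 f [ 0.1 -0.  -3.1] 59.295310378074646
shift cm [-0.13 -0.21  9.83] turn 0.0
```

>>> apply_moves(
  commands=[
    [-0.1,-0.2,2,0],
    [-0.1,-0.2,4.5,0],
    [-0.1,-0.2,7,0],
    [-0.1,-0.2,8.5,0],
    [-0.1,-0.2,9.2,0],
    [-0.1,-0.2,9.6,0],
    [-0.1,-0.2,9.8,0],
    [-0.1,-0.2,9.85,0],
    [-0.1,-0.2,9.85,0],
  ],
)

```text
clock: 10.93
tcp_pos: [0.4943, -0.1592, 0.0615]
orientation: [0.116, 3.138, -0.001]
force: [0.5, -0.0, -3.1]
gripper_width: 0.0238
gripper_force: 59.3
```

```bash
python3 -c "
from h import *
to(.4940,-.1585,.0602,-.0735)"
```

```text
t 10.93 tcp [ 0.4943 -0.1592  0.0615] yaw 3.068 tilt -1.0 q [-0.47  0.38 -0.41  0.78  0.   -0.4 ] w 0.0238 f [ 0.5 -0.  -3.1] 59.276280999183655
shift cm [0.03 0.07 0.13] turn -0.0
```

>>> apply_moves(
  commands=[
    [0,0,0.1,0],
    [0,0,0.15,0],
    [0,0,0.15,0],
    [0,0,0.15,0],
  ],
)

```text
clock: 11.27
tcp_pos: [0.4942, -0.1593, 0.0602]
orientation: [0.116, 3.138, -0.001]
force: [-0.6, 1.8, 7.8]
gripper_width: 0.0234
gripper_force: 60.7
```

>>> apply_moves(
  commands=[
    [0,0,0,0],
    [0,0,0,0],
    [0,0,0,0],
    [0,0,0,0],
    [0,0,0,0],
    [0,0,0,0],
  ],
  fingers=0.2,
)

```text
clock: 11.77
tcp_pos: [0.4938, -0.1591, 0.0592]
orientation: [-0.116, -3.139, -0.0]
force: [0.0, -0.8, -0.9]
gripper_width: 0.0513
gripper_force: 0.0
```

>>> apply_moves(
  commands=[
    [0,0,-1,0],
    [0,0,-3,0],
    [0,0,-6,0],
    [0,0,-9,0],
    [0,0,-12,0],
    [0,0,-13,0],
    [0,0,-13,0],
    [0,0,-13,0],
  ],
)

```text
clock: 12.43
tcp_pos: [0.4939, -0.1592, 0.1893]
orientation: [0.116, 3.139, -0.0]
force: [0.5, 0.4, -1.1]
gripper_width: 0.0517
gripper_force: 0.0
```

```bash
python3 - <<'E'
from h import *
to(.4940,-.1585,.0602,-.0735)
s=snap('side','s5.png')
print([pix(s,np.array([.494,-.159,z])) for z in (.035,.083)])
cv2.imwrite('pics/c5.png',cv2.resize(s['color'][150:280,270:410,::-1],None,fx=4.5,fy=4.5,interpolation=cv2.INTER_CUBIC))
E
```

```text
t 12.43 tcp [ 0.4939 -0.1592  0.1893] yaw 3.068 tilt -1.0 q [-0.47  0.28 -0.18  1.11  0.   -0.4 ] w 0.0517 f [ 0.5  0.4 -1.1] 0.0
shift cm [ 0.    0.07 12.91] turn -0.0
[(np.float64(340.02375189024093), np.float64(181.71242470852545)), (np.float64(340.6908625540504), np.float64(169.1116845320887))]
```

View pics/c5.png

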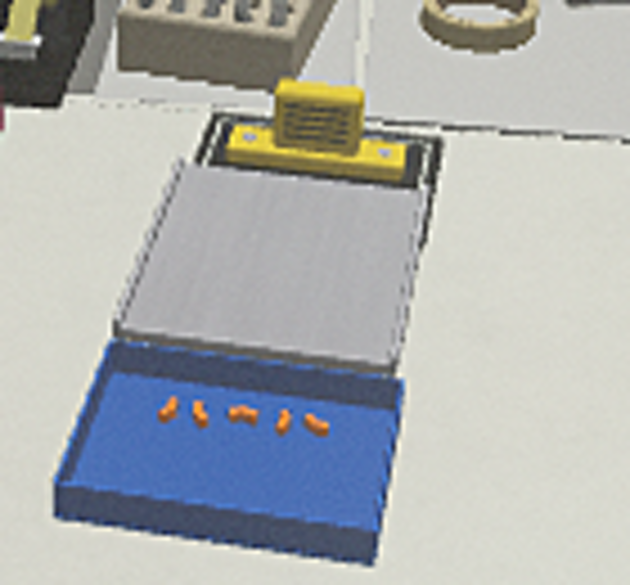

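The scraper stands upright in the middle of the pad (crop 318,130), the gripper is clear above it, the plate is empty, and five shards are in the tray (crop 168–316, 412).

```bash
python3 -c "
from station import ctrl
print(ctrl.close_job())"
```

```text
the job is handed in; nothing more can be done
None
```

The job is handed in: the last picture shows all five shards in the blue tray and the scraper standing released on its black pad, but the hand-in returned no verdict.

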